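# Stand the fallen end support back up and close the carrier row with it

## Robot

A 6-joint arm with a two-finger parallel gripper is mounted at the origin on the work surface. World frame = base frame: x ahead of the robot, y to its left, z up, the work surface at z = 0. Lengths are in mm, angles in rad, forces in N, time in s.
With the tool pointing down it reaches from about 400 to 925 mm from the base axis. Payload 12.5 kg.
Tool frame: the origin (TCP) lies at the very end of the fingers, on their centre line; the grasp point (between the pads) lies 19 mm behind it; y points along the fingers, z is the direction in which the jaws open and shut, and the axes are right-handed (so a half turn about y gives the same grasp; the last joint's range is limited). The gripper opens to 95 mm and grips with 3 to 60 N. Pads are 20 mm wide; open, the fingers measure 119 mm over their backs; the gripper's body (75 mm by 180 mm) begins 59 mm behind the grasp point.
Start: joints at [-1.235, 0.491, 1.559, -0, 1.092, -0.106], TCP at [267.254, -564.998, 214.661] pointing down, gripper open.
Joint ranges: [-3.1, 3.1], [-0.84, 2.19], [0.05, 2.79], [-1.13, 4.28], [0.06, 2.93], [-2.69, 2.69]. Speed limits (rad/s): [2.22, 2.22, 2.79, 3.14, 3.14, 3.14].

## Interface

Orientations are given as [roll, pitch, yaw] about the fixed x, y, z axes, in that order (R = Rz(yaw) Ry(pitch) Rx(roll)).
In Python, from cell import env, optics gives the robot as it stands.
- The arm moves only by the tool drive_tool, never from a script. Its argument "steps" is a list of rows, each an object with "slide": the shift along the tool's x, y, z in m, a list of three; "dr": the turn, a rotation vector about the tool's x, y, z in rad, a list of three; "fingers": the finger opening in m, from 0 to 0.0951. A call has 1 to 5 rows; each row is the pose to reach, as a shift and turn from the pose commanded when the call began, along the tool's axes at that moment; what a row does not reach only later rows make up. A row lasts 1/12 s, in which the tool goes at most 41.7 mm and 7.16 degrees, less where a joint would pass 70% of its speed; a pose out of reach is approached as far as the arm can. A call with a gripper value outside its range is refused whole. The fingers move at their own pace and stop on an object; the grip force is fixed at half the most. Time passes only in rows, so rows that repeat a pose let the fingers close. It gives the time, the measured TCP pose, the force and the opening at its end, in the units of the state.
- env.state(): the state, without advancing time (a new reading comes with each control period).
- optics.read_camera(name): name is "side" or "top"; returns the picture (420x560x3 uint8, red, green, blue); there is no depth.
- optics.camera_model(name): a dict with "mtx" (3x3 intrinsics, pixels), "R" (3x3) and "t" (3): a world point X has camera coordinates R X + t. Camera axes: x right, y down, z forward; pixel columns grow to the right and rows downward; lengths in mm; the calibration is good to about 2 mm. A picture is of the moment at which its call begins. camera_model takes no time and is no camera call.
- env.job_done(): hands the job in, once; it reports no verdict.
The state is a dict: "t": time; "joints": joint angles; "qvel": joint speeds; "tau": joint torques, N m; "eef_pos": TCP position; "tcp_rot": TCP orientation; "ft_force": force on the tool from outside, world axes, zero at the start; "moment": the same for the moment, N m; "opening": opening from 0.0 (shut) to 1.0 (fully open).
Only numpy, scipy, OpenCV 4.12 (cv2) and the standard library are available. Lean on these libraries where they do the work, as an engineer would, in place of code of your own. Each camera call takes 0.05 s, during which the arm holds its last target.

## Task

The grey L-shaped end support that keeps the row of sample carriers from falling has been knocked over and lies on its back. Without gripping or lifting it, push on the top of its raised foot with the fingertips to tip it back up onto its foot, then push it along the table until its upright plate rests flat against the nearest carrier of the row, roughly centred on it. Leave the carriers standing where they are, do not disturb the tube rack, bottle or jar, and finish clear of everything.

Things in the scene. Friction and masses are not known exactly. Their poses are not given: they have to be found in the camera images.
- end_support: Loose grey metal end support, 0.6 kg (varies), an L like a bookend, 130 mm wide (x): a heavy foot 105 mm long (z 0 to 105), 30 mm thick (y 0 to 30), and a plate 130 mm tall (y 0 to 130), 6 mm thick (z 0 to 6). Origin: middle of the outer corner edge (heel). At the start it lies on its plate: z up, the foot a 105 mm high wall, y level towards the row. Standing: y up, z level, away from the row.
- support_push (a point): Point on the foot's inner face, mid-width, 15 mm below the foot's free end (toe): where to push to stand it up, against the support's y direction. It then pivots about the heel edge and, once turned about 30 degrees, falls by itself onto its sole, the toe away from the row.
- support_toe (a point): Middle of the toe edge of the sole, 105 mm from the heel. With the support standing, the toe end is an upright face 30 mm high and 130 mm wide, farthest from the row: pushing on it slides the support towards the row.
- carrier_near: The nearest of three like sample carriers to the end support: loose black plastic bar 160 mm long (along its x) by 24 mm wide (along its y) by 60 mm high, with capped tubes standing in it up to 98 mm above the table; 0.35 kg. Origin: centre of its underside, z up. Its +y side face (at y = 12 mm) looks towards the end support and is the face the plate must rest against.
- carrier_mid: The middle carrier, same shape and axes, standing directly beyond the nearest one (0.5 mm gap).
- carrier_far: The farthest carrier, same shape and axes, standing against the fixed steel stop.
- row_stop: Fixed steel stop bracket at the far end of the row, 170 mm by 20 mm by 75 mm high; it backs the carriers so that the row cannot slide away. Origin: centre of its underside; y points along the row towards the end support.
- tube_rack: Bystander: loose white tube rack 60 x 100 x 45 mm with capped tubes up to 91 mm high, beside the work. Origin: centre of its underside.
- wash_bottle: Bystander: loose white bottle, 54 mm diameter, 120 mm high. Origin: centre of its underside.
- sample_jar: Bystander: small loose jar with a white cap, 44 mm diameter, 50 mm high. Origin: centre of its underside.
Things that resemble listed ones, but are neither listed nor needed, are in the scene too. What is shaped like the carrier_far but red is not meant.

How it is judged:
By the outcome, as a careful person would: the job done as asked, in the order asked, and still so for the second after the job is handed in, with the robot touching nothing.
It also fails if it takes over 53 s, if anything falls off the work surface, if the arm or the gripper's body presses on something with over 40 N, if the wrist force passes 120 N, or if a joint passes its speed limit or range.

## Working session

There is one attempt and no reset: what is moved stays moved. The work goes in short steps, Python scripts to look and compute and a tool call to move; the robot and the scene stay as the last step left them, time stands still between calls to the robot, and variables do not carry over. Pictures are saved under pics/ and viewed, and the job is handed in when it is done.

Besides the shell and the picture viewer there is one more tool, called by a JSON object that holds its "fn" and its "kwargs". drive_tool: Moves the arm, as the interface text tells. Its arguments: {"type":"object","properties":{"steps":{"type":"array","items":{"type":"object","properties":{"slide":{"type":"array","items":{"type":"number"}},"dr":{"type":"array","items":{"type":"number"}},"fingers":{"type":"number"}}}}},"required":["steps"]}

```bash
ls; mkdir -p pics
python3 - <<'E'
from cell import env, optics
import cv2
print(env.state())
for n in("side","top"):
    im=optics.read_camera(n); cv2.imwrite(f"pics/{n}0.png",cv2.resize(im[:,:,::-1],(800,600),interpolation=cv2.INTER_CUBIC))
    cv2.imwrite(f"pics/raw_{n}0.png",im[:,:,::-1]);print(n,optics.camera_model(n))
E
```

```text
pics
{'t': 0.0, 'joints': array([-1.23463322e+00,  4.91576715e-01,  1.55946494e+00,  1.72087884e-05,
        1.09170069e+00, -1.05578989e-01]), 'qvel': array([-4.37971698e-05,  8.81820733e-04, -1.18417120e-03, -2.28237843e-05,
        3.00232972e-04, -3.82515500e-05]), 'tau': array([-1.15585855e-03, -6.12645578e+01, -2.58190405e+01,  6.91840751e-02,
        4.81327402e-02, -1.26604650e-04]), 'eef_pos': array([ 267.14972496, -564.74958258,  214.04575872]), 'tcp_rot': array([-1.57193801e+00,  1.36335008e-04, -2.69985858e+00]), 'ft_force': array([ 0.45811862, -0.26954064,  0.75933774]), 'moment': array([-0.00780213, -0.01485105,  0.01522738]), 'opening': 1.0000015048452924}
side {'mtx': array([[541.51799651,   0.        , 288.13394677],
       [  0.        , 541.51799651, 205.05983025],
       [  0.        ,   0.        ,   1.        ]]), 'R': array([[-0.96235408, -0.27093381, -0.02166788],
       [-0.13356417,  0.54083417, -0.83045711],
       [ 0.23671764, -0.79629973, -0.55666102]]), 't': array([ 464.95226726,  265.18917429, 1207.42020641])}
top {'mtx': array([[498.58949348,   0.        , 286.4817432 ],
       [  0.        , 498.58949348, 209.58131701],
       [  0.        ,   0.        ,   1.        ]]), 'R': array([[ 0.01953037, -0.99956408,  0.02214093],
       [-0.99254497, -0.02204837, -0.11986803],
       [ 0.12030394, -0.0196348 , -0.99254291]]), 't': array([-224.70571301,  557.08236183, 1139.62927287])}
```

View pics/side0.png

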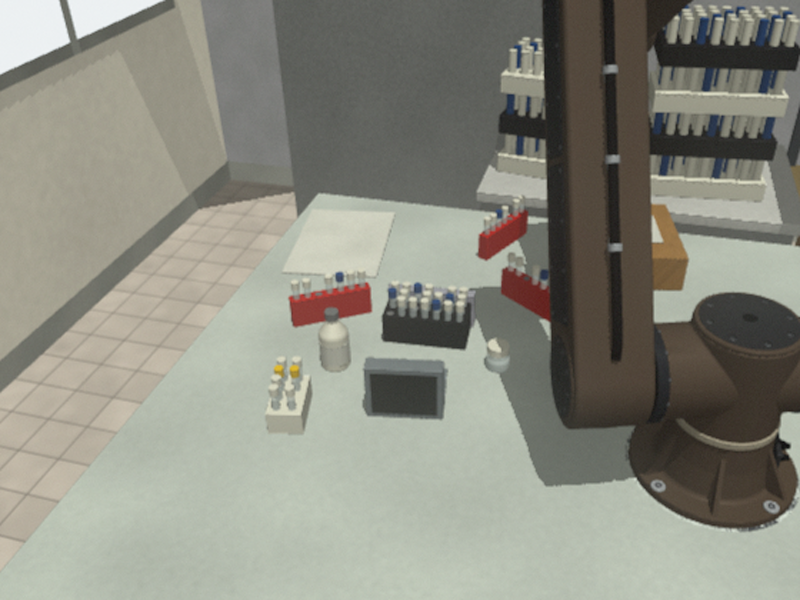

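View pics/top0.png

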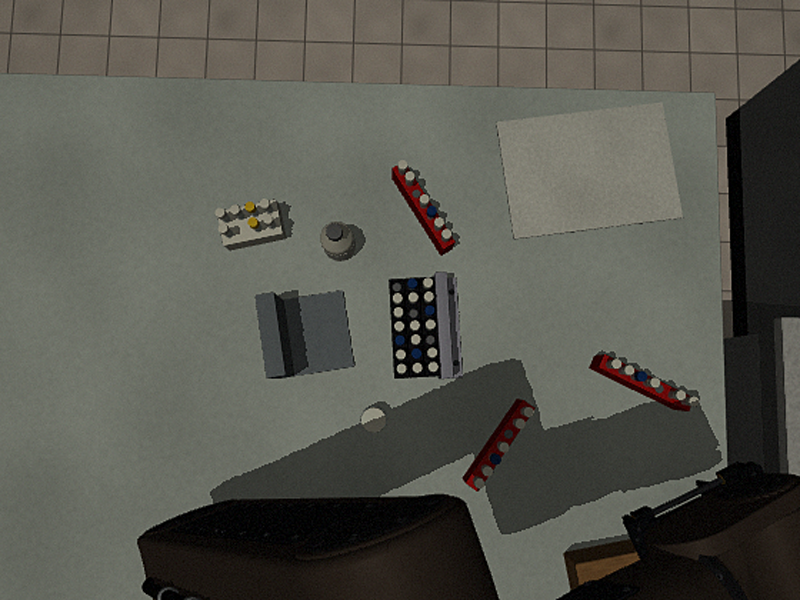

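The top view shows the support lying at about (305,335) of the 800x600 picture, the row at (415,325), the stop at (447,325), rack (252,222), bottle (338,240) and jar (374,418). The red carriers aren't part of the job. Next: enlarged crops.

Run:
```python
import cv2
def crop(n,x0,y0,w,h,s,out):
    im=cv2.imread(f"pics/raw_{n}0.png")[y0:y0+h,x0:x0+w]
    im=cv2.resize(im,None,fx=s,fy=s,interpolation=cv2.INTER_NEAREST)
    im=cv2.convertScaleAbs(im,alpha=1.5,beta=20)
    for c in range((x0+9)//10*10,x0+w,10):
        cv2.putText(im,str(c),((c-x0)*s,8),0,.3,(0,0,255),1); cv2.line(im,((c-x0)*s,10),((c-x0)*s,14 if c%20 else 20),(0,0,255),1)
    for r in range((y0+9)//10*10,y0+h,10):
        cv2.putText(im,str(r),(0,(r-y0)*s+3),0,.3,(0,0,255),1); cv2.line(im,(22,(r-y0)*s),(28,(r-y0)*s),(0,0,255),1)
    cv2.imwrite(out,im)
crop("top",170,180,160,120,5,"pics/ctop.png")
crop("side",180,190,160,120,5,"pics/cside.png")
```

```text
(no output)
```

View pics/ctop.png

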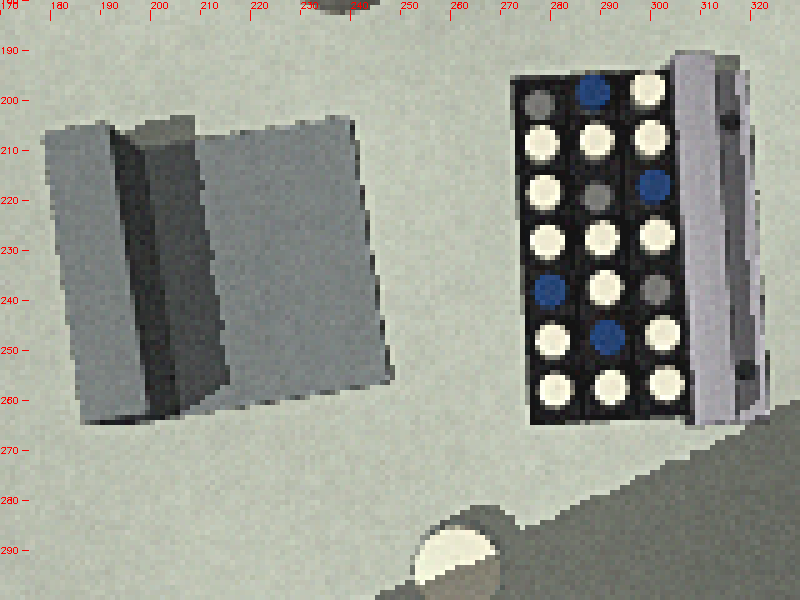

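View pics/cside.png

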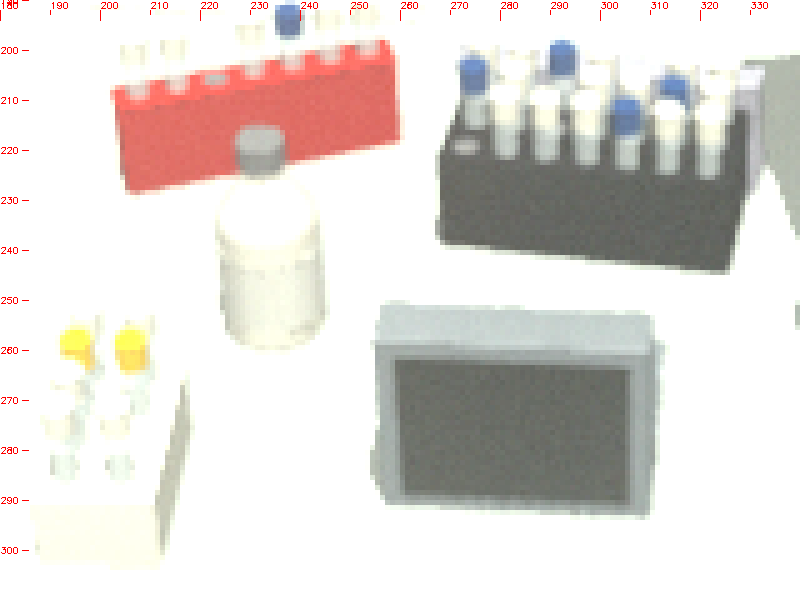

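```bash
cat > h.py <<'E'
import numpy as np
from scipy.optimize import least_squares
from cell import env, optics
import cv2
CM={n:optics.camera_model(n) for n in("side","top")}
def proj(n,X):
    c=CM[n];p=np.asarray(X,float)@c["R"].T+c["t"];p=p@c["mtx"].T
    return p[...,:2]/p[...,2:]
def ray(n,px,z):
    c=CM[n];d=c["R"].T@np.linalg.solve(c["mtx"],[px[0],px[1],1]);o=-c["R"].T@c["t"]
    return o+d*(z-o[2])/d[2]
def crop(n,x0,y0,w,h,s,out,im=None):
    im=optics.read_camera(n)[:,:,::-1] if im is None else im
    cv2.imwrite(out.replace(".png","_raw.png"),im)
    im=im[y0:y0+h,x0:x0+w]
    im=cv2.resize(im,None,fx=s,fy=s,interpolation=cv2.INTER_NEAREST)
    im=cv2.convertScaleAbs(im,alpha=1.3,beta=10)
    for c in range((x0+9)//10*10,x0+w,10):
        cv2.putText(im,str(c),((c-x0)*s,8),0,.3,(0,0,255),1); cv2.line(im,((c-x0)*s,10),((c-x0)*s,14 if c%20 else 20),(0,0,255),1)
    for r in range((y0+9)//10*10,y0+h,10):
        cv2.putText(im,str(r),(0,(r-y0)*s+3),0,.3,(0,0,255),1); cv2.line(im,(22,(r-y0)*s),(28,(r-y0)*s),(0,0,255),1)
    cv2.imwrite(out,im)
T=lambda a,b:("top",170+a/5-.5,180+b/5-.5)
S=lambda a,b:("side",180+a/5-.5,190+b/5-.5)
def fit(obs,x0):
    # local pts, pixel; pose x,y,yaw, origin at z=0, z up
    def W(p,l):
        c,s=np.cos(p[2]),np.sin(p[2]);return np.array([p[0]+c*l[0]-s*l[1],p[1]+s*l[0]+c*l[1],l[2]])
    f=lambda p:np.concatenate([proj(o[0],W(p,l))-o[1:] for l,o in obs])
    r=least_squares(f,x0,x_scale=[1,1,.01],loss="soft_l1")
    return r.x,r.fun.reshape(-1,2).round(1).tolist()
E
python3 - <<'E'
from h import *
h=np.pi
sup=[((-65,0,105),T(42,131)),((-65,30,105),T(110,124)),((65,30,105),T(148,407)),((65,0,105),T(80,424)),((-65,130,6),T(352,116)),((65,130,6),T(392,382)),
 ((-65,0,105),S(376,348)),((65,0,105),S(654,352)),((65,30,105),S(652,315)),((-65,30,105),S(384,302)),((65,0,0),S(648,517)),((-65,0,0),S(385,501))]
p,r=fit(sup,[550,150,h]);print("sup",p,r)
near=[((80,12,60),T(511,77)),((-80,12,60),T(530,424)),((80,12,0),S(437,241)),((-80,12,0),S(728,273)),((80,12,60),S(440,150))]
print("near",fit(near,[550,-50,0]))
for n,pt,z in (("jar top",T(457,568),50),("jar side edge",T(413,565),50),("jar R",T(500,565),50)): print(n,ray(*((pt[0],pt[1:])),z))
im=800/560
for n,(a,b),z in (("bottle",(334,231),120),("rackTL",(218,221),45),("rackTR",(279,202),45),("rackBR",(285,238),45),("rackBL",(224,250),45)): print(n,ray("top",(a/im,b/im),z))
E
```

```text
sup [491.82856317  17.42444622   3.31954069] [[-0.2, 0.4], [-0.3, -0.3], [0.2, 1.4], [0.1, 0.2], [-0.7, 0.3], [-0.7, 0.4], [-1.0, -2.6], [-0.7, -0.9], [0.5, -1.7], [-0.7, -1.5], [0.5, -0.1], [-0.4, 0.4]]
near (array([ 5.13278923e+02, -1.95913343e+02,  7.24497722e-02]), [[0.2, 0.0], [-0.1, 0.0], [0.6, -0.0], [0.1, -0.2], [-0.9, 0.4]])
jar top [ 366.81222171 -158.15404725   50.        ]
jar side edge [ 367.79129937 -138.0732543    50.        ]
jar R [ 368.52684026 -177.72478046   50.        ]
bottle [655.38477573 -92.93550501 120.        ]
rackTL [683.81970841 105.24809876  45.        ]
rackTR [718.44115351   6.35500865  45.        ]
rackBR [657.95192309  -6.00968487  45.        ]
rackBL [635.49749566  92.95044585  45.        ]
```

```bash
cat >> h.py <<'E'
from scipy.spatial.transform import Rotation as Ro
def go(x,y,z,yaw_deg):
    s=env.state();R=Ro.from_euler("xyz",s["tcp_rot"])
    d=R.inv().apply(np.array([x,y,z])-s["eef_pos"])/1000
    Rt=Ro.from_euler("xyz",[-np.pi/2,0,np.radians(yaw_deg)])
    print("t",s["t"].__round__(2),"pos",s["eef_pos"].round(1),"yaw",np.degrees(s["tcp_rot"]).round(1),"F",s["ft_force"].round(1))
    print("slide",d.round(4).tolist(),"dr",(R.inv()*Rt).as_rotvec().round(3).tolist())
E
python3 -c "
from h import *
go(501.5,-36.7,214,-79.8)"
```

```text
t 0.1 pos [ 267.2 -564.8  214.1] yaw [ -90.1    0.  -154.7] F [-0.3  0.1 -0.6]
slide [-0.4376, 0.0005, -0.3772] dr [0.001, -1.307, -0.001]
```

{"fn": "drive_tool", "kwargs": {"steps": [{"slide": [-0.438,0,-0.377],"dr": [0,-1.307,0],"fingers": 0.095},{"slide": [-0.438,0,-0.377],"dr": [0,-1.307,0],"fingers": 0.095},{"slide": [-0.438,0,-0.377],"dr": [0,-1.307,0],"fingers": 0.095},{"slide": [-0.438,0,-0.377],"dr": [0,-1.307,0],"fingers": 0.095},{"slide": [-0.438,0,-0.377],"dr": [0,-1.307,0],"fingers": 0.095}]}}

```text
t: 0.52
eef_pos: [352.1, -372.7, 214.4]
tcp_rot: [-1.571, 0.0, -2.069]
ft_force: [1.4, -1.0, 1.0]
opening: 1.002
```

```bash
python3 -c "
from h import *
go(501.5,-36.7,214,-79.8);print(env.state()['joints'])"
```

```text
t 0.52 pos [ 352.1 -372.7  214.4] yaw [ -90.     0.  -118.6] F [ 1.4 -1.   1. ]
slide [-0.3666, 0.0005, -0.0294] dr [0.0, -0.676, -0.0]
[-9.42753357e-01  3.32503463e-01  1.83018670e+00  1.84144059e-05
  9.79296353e-01 -4.44394312e-01]
```

{"fn": "drive_tool", "kwargs": {"steps": [{"slide": [-0.366,0,-0.029],"dr": [0,-0.676,0],"fingers": 0.095},{"slide": [-0.366,0,-0.029],"dr": [0,-0.676,0],"fingers": 0.095},{"slide": [-0.366,0,-0.029],"dr": [0,-0.676,0],"fingers": 0.095},{"slide": [-0.366,0,-0.029],"dr": [0,-0.676,0],"fingers": 0.095},{"slide": [-0.366,0,-0.029],"dr": [0,-0.676,0],"fingers": 0.095}]}}

```text
t: 0.93
eef_pos: [438.1, -182.8, 214.6]
tcp_rot: [-1.571, -0.0, -1.444]
ft_force: [0.7, -0.5, 0.1]
opening: 1.002
```

```bash
python3 -c "
from h import *
go(501.5,-36.7,214,-79.8);print(env.state()['joints'])"
```

```text
t 0.93 pos [ 438.1 -182.8  214.6] yaw [-90.   -0.  -82.7] F [ 0.7 -0.5  0.1]
slide [-0.1369, 0.0006, 0.0814] dr [0.0, -0.051, 0.0]
[-5.34654403e-01  2.78203547e-01  1.91446224e+00 -2.66676336e-05
  9.48951322e-01 -6.61554236e-01]
```

{"fn": "drive_tool", "kwargs": {"steps": [{"slide": [-0.137,0,0.081],"dr": [0,-0.051,0],"fingers": 0.095},{"slide": [-0.137,0,0.081],"dr": [0,-0.051,0],"fingers": 0.095},{"slide": [-0.137,0,0.081],"dr": [0,-0.051,0],"fingers": 0.095},{"slide": [-0.137,0,0.081],"dr": [0,-0.051,0],"fingers": 0.095},{"slide": [-0.137,0,0.081],"dr": [0,-0.051,0],"fingers": 0.095}]}}

```text
t: 1.35
eef_pos: [503.0, -34.5, 214.5]
tcp_rot: [-1.57, 0.001, -1.395]
ft_force: [-0.4, -0.3, 0.2]
opening: 1.0
```

```bash
python3 -c "
from h import *
go(501.5,-36.7,88,-79.8);print(env.state()['joints'])
for n in ('side','top'): cv2.imwrite(f'pics/{n}1.png',cv2.resize(optics.read_camera(n)[:,:,::-1],(800,600)))"
```

```text
t 1.35 pos [503.  -34.5 214.5] yaw [-90.    0.  -79.9] F [-0.4 -0.3  0.2]
slide [0.0019, 0.1264, -0.002] dr [-0.001, -0.002, -0.001]
[-2.00051296e-01  3.20190589e-01  1.84971753e+00  9.54511469e-04
  9.71439109e-01 -3.76662776e-01]
```

View pics/side1.png

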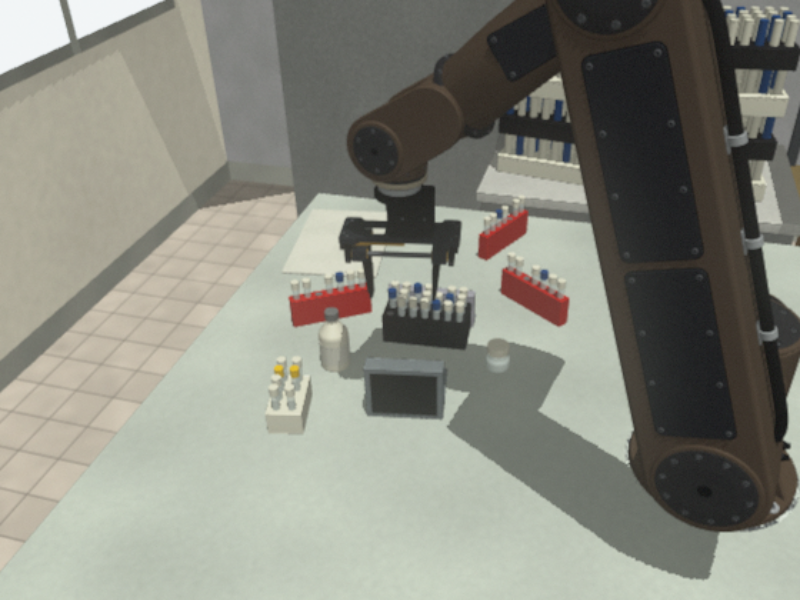

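View pics/top1.png

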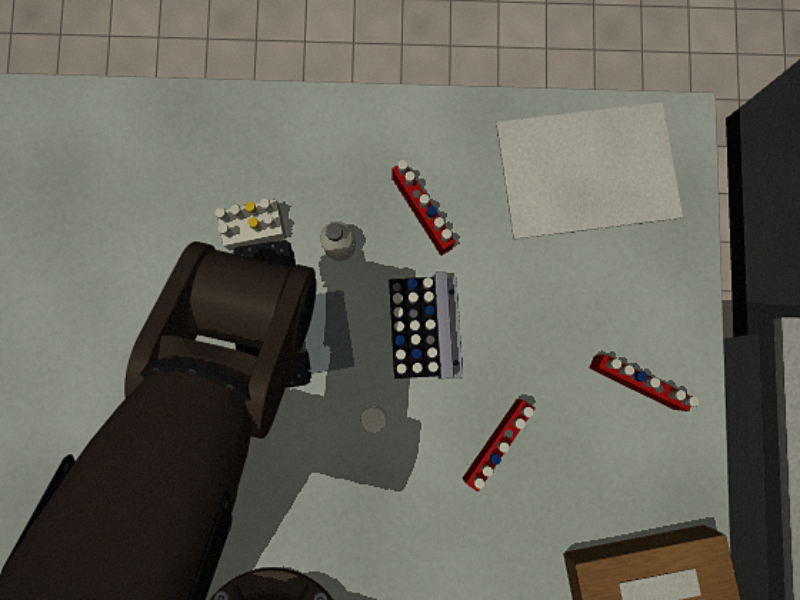

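Both views show the gripper open above the plate side of the support, clear of rack, bottle and carriers. Descending to the push height.

{"fn": "drive_tool", "kwargs": {"steps": [{"slide": [0.002,0.03,-0.002],"dr": [0,0,0],"fingers": 0.075},{"slide": [0.002,0.06,-0.002],"dr": [0,0,0],"fingers": 0.075},{"slide": [0.002,0.09,-0.002],"dr": [0,0,0],"fingers": 0.075},{"slide": [0.002,0.12,-0.002],"dr": [0,0,0],"fingers": 0.075},{"slide": [0.002,0.126,-0.002],"dr": [0,0,0],"fingers": 0.075}]}}

```text
t: 1.87
eef_pos: [497.8, -42.4, 85.1]
tcp_rot: [-1.576, 0.002, -1.401]
ft_force: [-0.3, 0.3, -0.5]
opening: 0.793
```

```bash
python3 -c "
from h import *
go(495.3,-2,88,-79.8);print(env.state()['opening'])
crop('side',220,130,160,120,5,'pics/s2.png')"
```

```text
t 1.87 pos [497.8 -42.4  85.1] yaw [-90.3   0.1 -80.3] F [-0.3  0.3 -0.5]
slide [-0.0402, -0.0028, 0.0044] dr [0.005, -0.008, -0.002]
0.7932387202296515
```

View pics/s2.png

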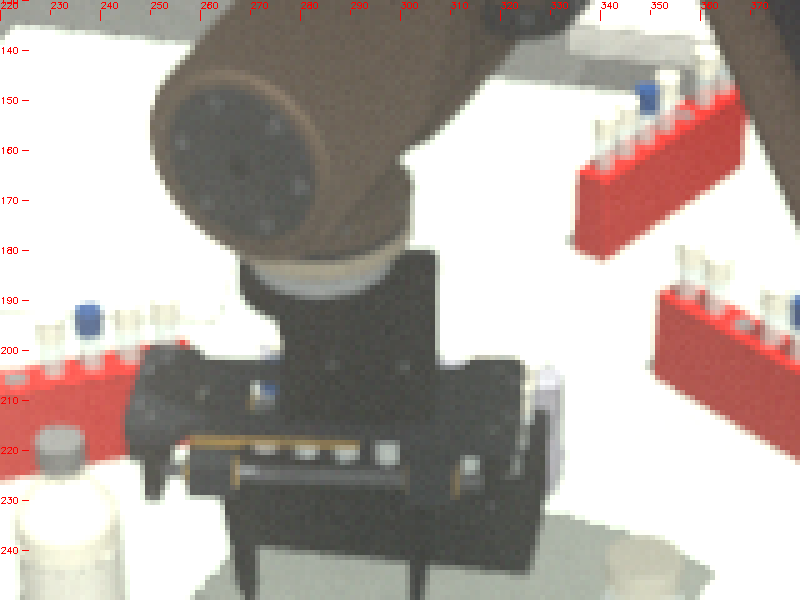

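{"fn": "drive_tool", "kwargs": {"steps": [{"slide": [-0.007,-0.003,0.004],"dr": [0,-0.008,0],"fingers": 0.075},{"slide": [-0.014,-0.003,0.004],"dr": [0,-0.008,0],"fingers": 0.075},{"slide": [-0.021,-0.003,0.004],"dr": [0,-0.008,0],"fingers": 0.075},{"slide": [-0.028,-0.003,0.004],"dr": [0,-0.008,0],"fingers": 0.075},{"slide": [-0.035,-0.003,0.004],"dr": [0,-0.008,0],"fingers": 0.075}]}}

```text
t: 2.33
eef_pos: [498.3, -5.4, 92.8]
tcp_rot: [-1.569, -0.001, -1.39]
ft_force: [0.2, -1.9, 1.4]
opening: 0.793
```

```bash
python3 -c "
from h import *
go(495.3,-2,88,-79.8);print(env.state()['opening'])
crop('side',220,190,160,120,5,'pics/s3.png')"
```

```text
t 2.33 pos [498.3  -5.4  92.8] yaw [-89.9  -0.1 -79.7] F [ 0.2 -1.9  1.4]
slide [-0.0039, 0.0048, -0.0023] dr [-0.002, 0.002, 0.001]
0.7925662068045017
```

View pics/s3.png

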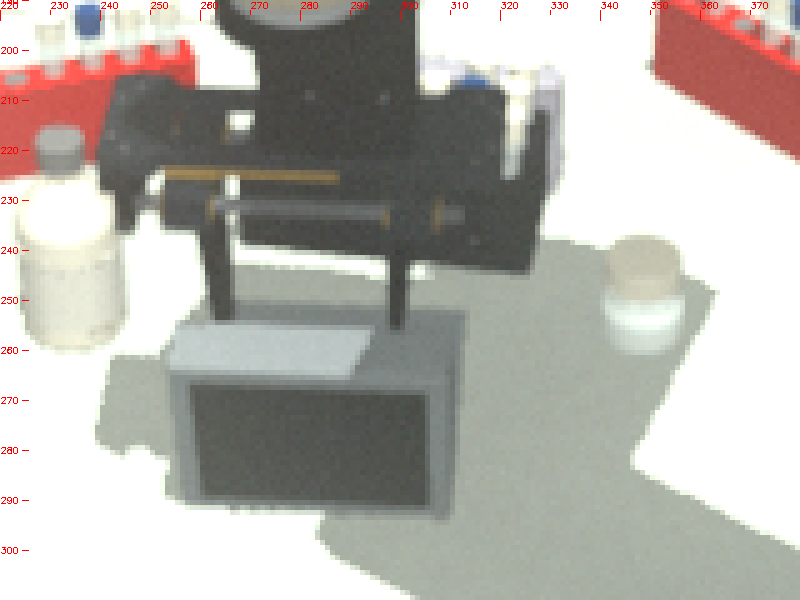

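The support is pivoting (its sole is tilting, fingers on the foot at about (263,255) and (299,255)). I'll keep pushing and follow through as it falls.

{"fn": "drive_tool", "kwargs": {"steps": [{"slide": [-0.01,0.003,-0.001],"dr": [0,0,0],"fingers": 0.075},{"slide": [-0.02,0.003,-0.001],"dr": [0,0,0],"fingers": 0.075},{"slide": [-0.031,0.003,-0.001],"dr": [0,0,0],"fingers": 0.075},{"slide": [-0.043,0.003,-0.001],"dr": [0,0,0],"fingers": 0.075},{"slide": [-0.055,0.003,-0.001],"dr": [0,0,0],"fingers": 0.075}]}}

```text
t: 2.8
eef_pos: [486.7, 49.1, 88.5]
tcp_rot: [-1.571, 0.0, -1.391]
ft_force: [-0.3, -0.2, -0.5]
opening: 0.79
```

```bash
python3 -c "
from h import *
go(495.3,-2,88,-79.8);print(env.state()['opening'])
crop('side',220,190,160,120,5,'pics/s4.png')"
```

```text
t 2.8 pos [486.7  49.1  88.5] yaw [-90.    0.  -79.7] F [-0.3 -0.2 -0.5]
slide [0.0518, 0.0005, -0.0007] dr [0.0, 0.002, -0.0]
0.7897671919526891
```

View pics/s4.png

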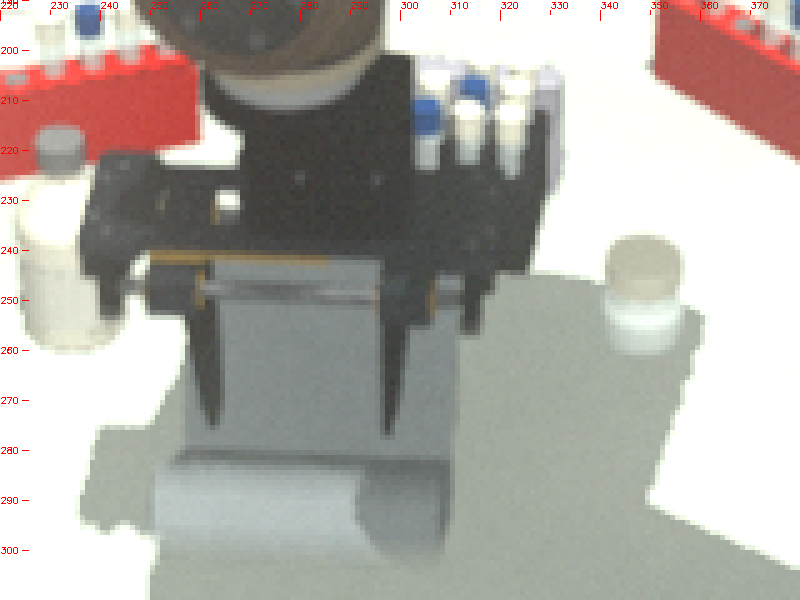

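The support is falling onto its sole with the plate rising behind the fingers. I'll move forward a little more, off the plate, and let it settle.

{"fn": "drive_tool", "kwargs": {"steps": [{"slide": [-0.005,0,0],"dr": [0,0,0],"fingers": 0.075},{"slide": [-0.008,-0.005,0],"dr": [0,0,0],"fingers": 0.075},{"slide": [-0.01,-0.01,0],"dr": [0,0,0],"fingers": 0.075},{"slide": [-0.01,-0.02,0],"dr": [0,0,0],"fingers": 0.075},{"slide": [-0.01,-0.03,0],"dr": [0,0,0],"fingers": 0.075}]}}

```text
t: 3.27
eef_pos: [485.3, 57.5, 119.3]
tcp_rot: [-1.571, -0.0, -1.391]
ft_force: [0.9, -0.4, -0.1]
opening: 0.787
```

```bash
python3 -c "
from h import *
go(484,60,230,-79.8);print(env.state()['opening'])
crop('side',220,190,160,120,5,'pics/s5.png')"
```

```text
t 3.27 pos [485.3  57.5 119.3] yaw [-90.   -0.  -79.7] F [ 0.9 -0.4 -0.1]
slide [-0.0027, -0.1107, -0.0009] dr [0.0, 0.002, 0.0]
0.7872459974266431
```

View pics/s5.png

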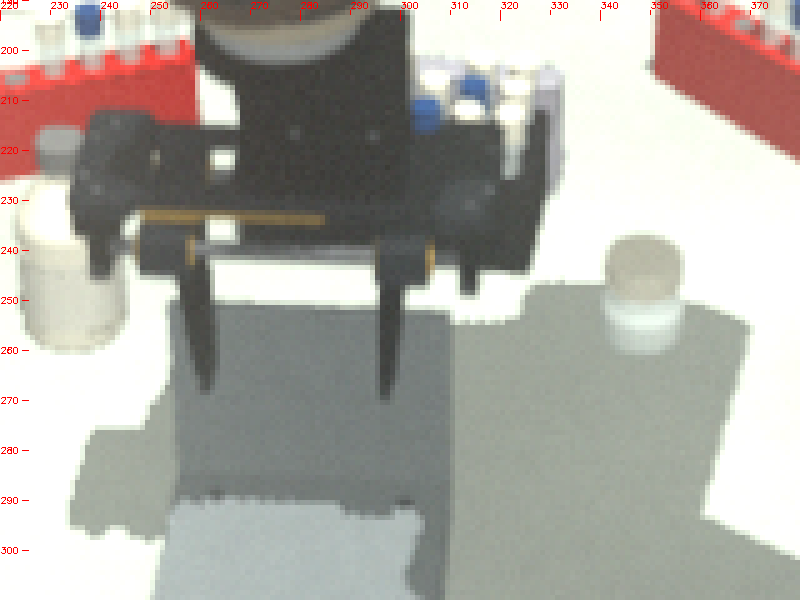

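{"fn": "drive_tool", "kwargs": {"steps": [{"slide": [0,-0.035,0],"dr": [0,0,0],"fingers": 0.075},{"slide": [0,-0.07,0],"dr": [0,0,0],"fingers": 0.08},{"slide": [-0.02,-0.09,0],"dr": [0,0,0],"fingers": 0.085},{"slide": [-0.06,-0.09,0],"dr": [0,0,0],"fingers": 0.09},{"slide": [-0.1,-0.09,0],"dr": [0,0,0],"fingers": 0.095}]}}

```text
t: 3.73
eef_pos: [467.9, 156.3, 210.3]
tcp_rot: [-1.567, -0.0, -1.394]
ft_force: [0.6, 0.4, -0.5]
opening: 0.965
```

{"fn": "drive_tool", "kwargs": {"steps": [{"slide": [-0.03,0,0],"dr": [0,0,0],"fingers": 0.095},{"slide": [-0.045,0,0],"dr": [0,0,0],"fingers": 0.095},{"slide": [-0.045,0,0],"dr": [0,0,0],"fingers": 0.095}]}}

```text
t: 3.98
eef_pos: [458.8, 202.4, 208.8]
tcp_rot: [-1.57, 0.0, -1.388]
ft_force: [0.2, -0.9, 0.3]
opening: 0.998
```

```bash
python3 -c "
from h import *
go(484,60,230,-79.8);print(env.state()['opening'])
crop('side',220,200,160,120,5,'pics/s6.png')
crop('top',150,170,160,120,5,'pics/t6.png')"
```

```text
t 3.98 pos [458.8 202.4 208.8] yaw [-90.    0.  -79.5] F [ 0.2 -0.9  0.3]
slide [0.1446, -0.0212, -0.0011] dr [-0.001, 0.004, -0.0]
0.9983180430503499
```

View pics/s6.png

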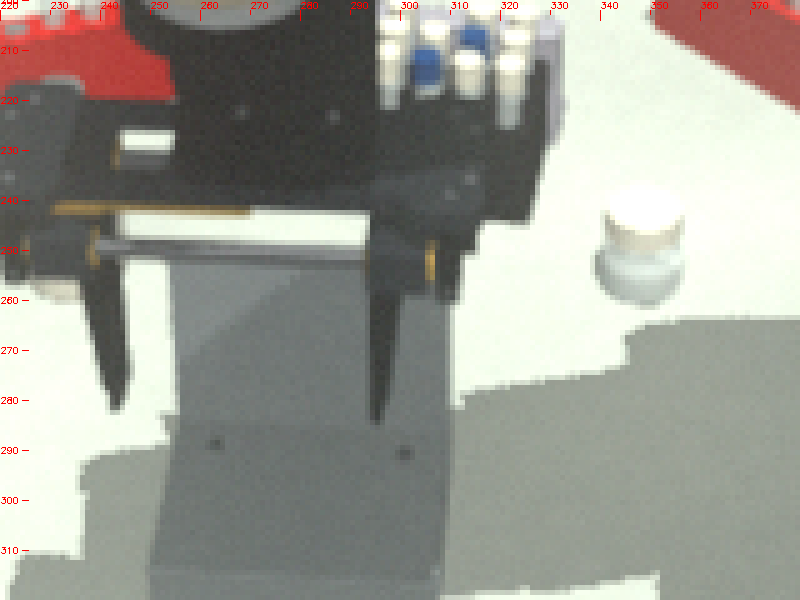

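View pics/t6.png

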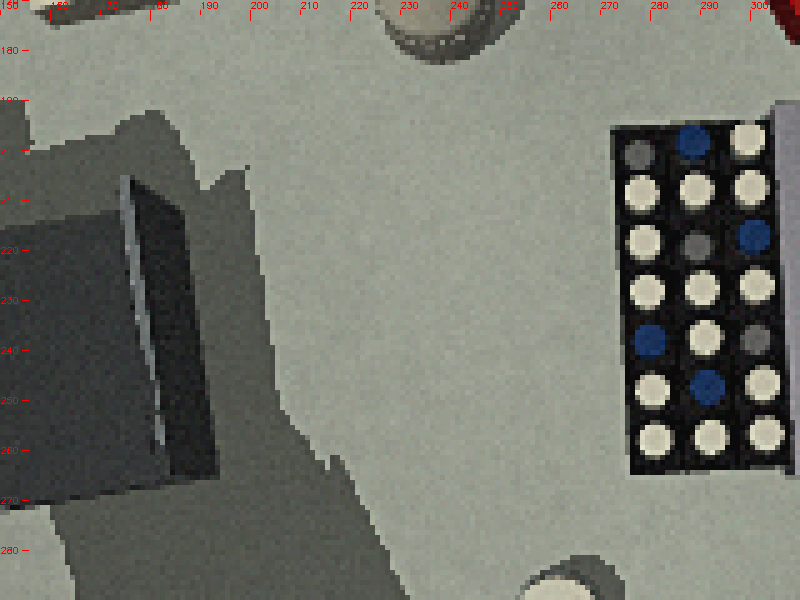

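```bash
cat >> h.py <<'E'
def tp(x0,y0,s=5,n="top"): return lambda a,b:(n,x0+a/s-.5,y0+b/s-.5)
E
python3 - <<'E'
from h import *
t=tp(150,170);s=tp(220,200,n="side")
obs=[((65,0,0),t(185,212)),((-65,0,0),t(219,478)),((65,0,130),t(129,178)),((-65,0,130),t(170,475)),((65,105,30),s(150,571)),((-65,105,30),s(443,573))]
p,r=fit(obs,[490,20,.17]);print(p,np.degrees(p[2]),r)
im=cv2.imread("pics/s6_raw.png");c=im[260:380,200:360];cv2.imwrite("pics/s6b.png",cv2.resize(c,None,fx=5,fy=5,interpolation=0))
im=cv2.imread("pics/t6_raw.png");c=im[180:300,80:240];cv2.imwrite("pics/t6b.png",cv2.convertScaleAbs(cv2.resize(c,None,fx=5,fy=5,interpolation=0),alpha=1.8))
E
```

```text
[4.90995802e+02 1.72917100e+01 1.92379286e-01] 11.022521151026039 [[-0.7, 0.1], [0.6, 0.1], [-0.3, -0.1], [0.5, 0.2], [0.1, -1.1], [-0.5, 1.1]]
```

View pics/s6b.png

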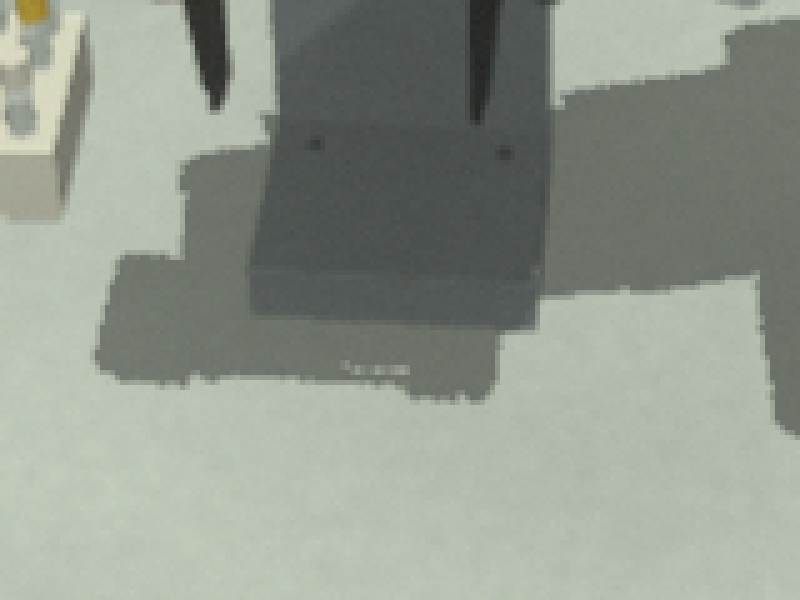

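View pics/t6b.png

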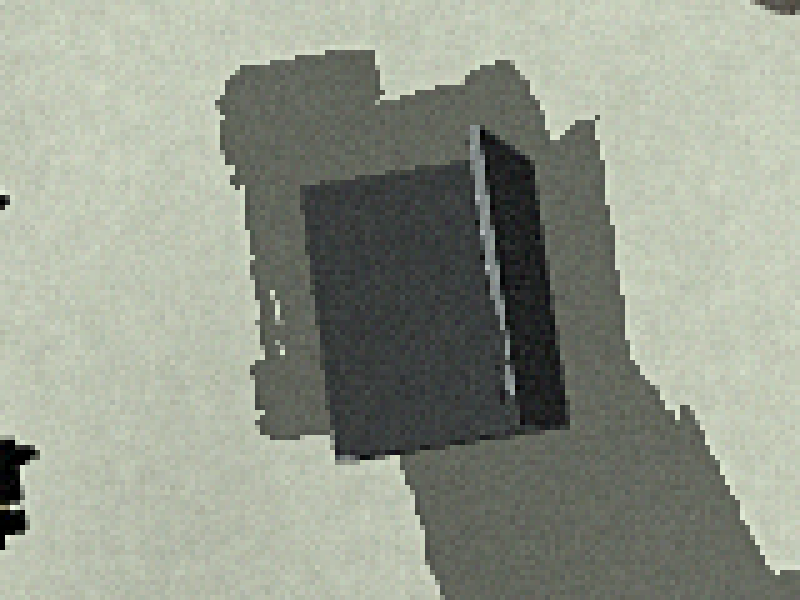

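Run:
```python
from h import *
t=tp(80,180);s=tp(200,260,n="side")
obs=[((65,0,0),t(535,162)),((-65,0,0),t(569,429)),((65,0,130),t(478,127)),((-65,0,130),t(518,425)),((65,105,30),t(302,187)),((-65,105,30),t(337,460)),
((65,105,0),s(252,314)),((-65,105,0),s(538,329))]
p,r=fit(obs,[490,20,.17]);print(p,np.degrees(p[2]),r)
print("toe",p[:2]+105*np.array([-np.sin(p[2]),np.cos(p[2])]))
```

```text
[4.91248675e+02 1.73321821e+01 1.76127498e-01] 10.091362299994211 [[-0.3, -0.1], [0.1, -0.1], [0.4, -0.1], [0.4, 0.2], [-0.5, 0.2], [-0.6, 0.7], [-0.3, -0.5], [-0.3, -0.2]]
toe [472.85075281 120.7077908 ]
```

Standing pose: heel (491,17), axis 10.1°, toe (473,121). Target: heel (512,-184) at 4.15°. I'll lower the gripper behind the toe.

```bash
python3 -c "
from h import *
go(465,165,11,-79.9)"
```

```text
t 4.08 pos [459.3 200.2 208.6] yaw [-90.   -0.  -79.6] F [-0.5 -0.5  1. ]
slide [0.0356, 0.1976, -0.0008] dr [-0.0, 0.005, 0.0]
```

{"fn": "drive_tool", "kwargs": {"steps": [{"slide": [0.02,0.035,0],"dr": [0,0.005,0],"fingers": 0.095},{"slide": [0.035,0.07,0],"dr": [0,0.005,0],"fingers": 0.095},{"slide": [0.035,0.1,0],"dr": [0,0.005,0],"fingers": 0.095},{"slide": [0.035,0.13,0],"dr": [0,0.005,0],"fingers": 0.095},{"slide": [0.035,0.15,0],"dr": [0,0.005,0],"fingers": 0.095}]}}

```text
t: 4.5
eef_pos: [465.3, 163.9, 56.4]
tcp_rot: [-1.573, -0.0, -1.398]
ft_force: [-0.0, -0.1, 0.2]
opening: 1.001
```

{"fn": "drive_tool", "kwargs": {"steps": [{"slide": [0,0.02,0],"dr": [0,0,0],"fingers": 0.095},{"slide": [0,0.035,0],"dr": [0,0,0],"fingers": 0.095},{"slide": [0,0.045,0],"dr": [0,0,0],"fingers": 0.095},{"slide": [0,0.045,0],"dr": [0,0,0],"fingers": 0.095}]}}

```text
t: 4.83
eef_pos: [465.3, 164.6, 12.1]
tcp_rot: [-1.573, -0.0, -1.397]
ft_force: [-0.7, -0.5, -0.3]
opening: 0.997
```

```bash
python3 -c "
from h import *
go(471.1,130.5,11,-79.9)
go(503.8,-68,11,-85.85)
crop('side',200,220,160,120,5,'pics/s7.png')"
```

```text
t 4.83 pos [465.3 164.6  12.1] yaw [-90.2  -0.  -80.1] F [-0.7 -0.5 -0.3]
slide [0.0346, 0.0011, -0.0001] dr [0.003, -0.003, 0.0]
t 4.83 pos [465.3 164.6  12.1] yaw [-90.2  -0.  -80.1] F [-0.7 -0.5 -0.3]
slide [0.2357, 0.0012, -0.0022] dr [0.003, 0.101, 0.0]
```

View pics/s7.png

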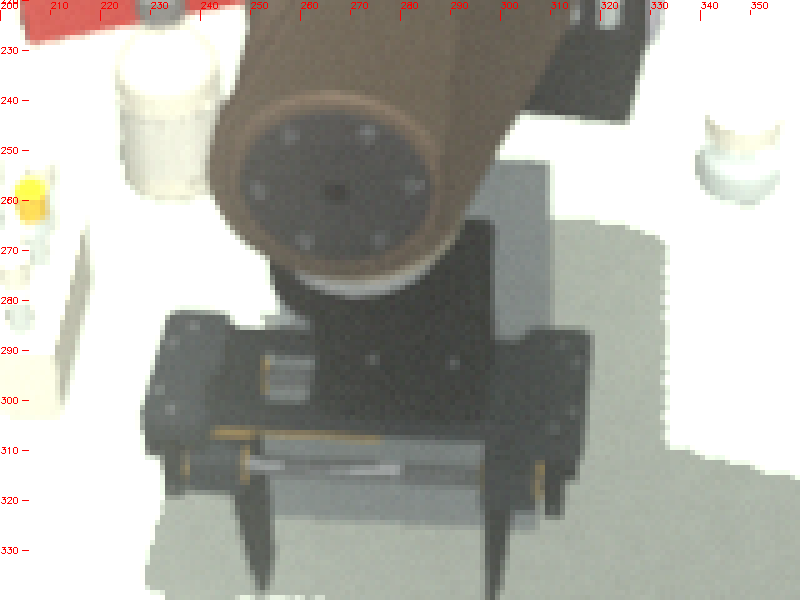

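Gripper is behind the toe, fingers low on both sides; rack (left) and bottle clear. Approach the toe face slowly.

{"fn": "drive_tool", "kwargs": {"steps": [{"slide": [0.008,0.001,0],"dr": [0.003,0,0],"fingers": 0.095},{"slide": [0.016,0.001,0],"dr": [0.003,0,0],"fingers": 0.095},{"slide": [0.024,0.001,0],"dr": [0.003,0,0],"fingers": 0.095},{"slide": [0.03,0.001,0],"dr": [0.003,0,0],"fingers": 0.095},{"slide": [0.036,0.001,0],"dr": [0.003,0,0],"fingers": 0.095}]}}

```text
t: 5.3
eef_pos: [472.4, 129.7, 13.2]
tcp_rot: [-1.567, 0.0, -1.397]
ft_force: [-1.1, 7.8, 6.0]
opening: 1.003
```

{"fn": "drive_tool", "kwargs": {"steps": [{"slide": [0.005,0,0],"dr": [0,0,0],"fingers": 0.095},{"slide": [0.01,0,0],"dr": [0,0,0],"fingers": 0.095}]}}

```text
t: 5.47
eef_pos: [474.0, 120.2, 13.2]
tcp_rot: [-1.567, 0.0, -1.396]
ft_force: [-1.0, 7.7, 5.3]
opening: 0.999
```

```bash
python3 -c "
from h import *
go(503.8,-68,11,-85.85)
crop('side',200,200,160,120,5,'pics/s8.png')
crop('top',90,180,160,120,5,'pics/t8.png')"
```

```text
t 5.47 pos [474.  120.2  13.2] yaw [-89.8   0.  -80. ] F [-1.   7.7  5.3]
slide [0.1906, 0.0021, -0.0033] dr [-0.004, 0.102, -0.001]
```

View pics/t8.png

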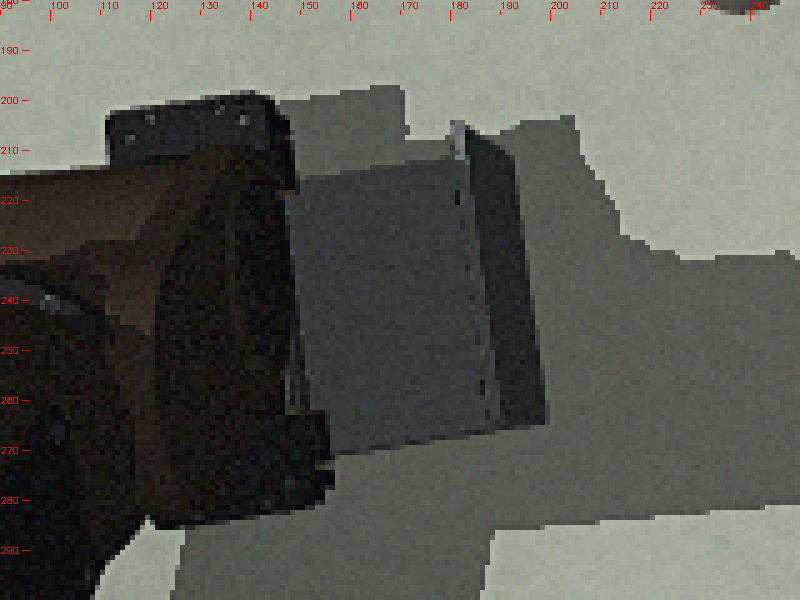

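The support is sliding with the fingers. Measure its pose from the heel line corners (515,158), (547,424) and plate top.

Run:
```python
from h import *
t=tp(90,180)
obs=[((65,0,0),t(516,158)),((-65,0,0),t(547,424)),((65,0,130),t(466,122)),((-65,0,130),t(500,428))]
p,r=fit(obs,[490,20,.17]);print(p,np.degrees(p[2]),r)
u=np.array([-np.sin(p[2]),np.cos(p[2])]); print("toe",p[:2]+105*u, (env.state()["eef_pos"][:2]-p[:2])@u)
```

```text
[4.92834399e+02 3.13890574e+00 1.54800602e-01] 8.869421172358074 [[-0.0, 0.1], [-0.1, 0.4], [0.1, 0.3], [0.0, -1.0]]
toe [476.64517503 106.88334663] 118.161802196969
```

{"fn": "drive_tool", "kwargs": {"steps": [{"slide": [0.007,0.001,0],"dr": [0,0.004,0],"fingers": 0.095},{"slide": [0.014,0.001,0],"dr": [0,0.008,0],"fingers": 0.095},{"slide": [0.021,0.001,0],"dr": [0,0.012,0],"fingers": 0.095},{"slide": [0.028,0.001,0],"dr": [0,0.015,0],"fingers": 0.095},{"slide": [0.035,0.001,-0.001],"dr": [0,0.019,0],"fingers": 0.095}]}}

```text
t: 5.98
eef_pos: [479.2, 85.9, 12.0]
tcp_rot: [-1.567, 0.0, -1.415]
ft_force: [-0.3, 7.4, 4.5]
opening: 0.999
```

{"fn": "drive_tool", "kwargs": {"steps": [{"slide": [0.007,0,0],"dr": [0,0.004,0],"fingers": 0.095},{"slide": [0.014,0,0],"dr": [0,0.008,0],"fingers": 0.095},{"slide": [0.021,0,0],"dr": [0,0.012,0],"fingers": 0.095},{"slide": [0.028,0,0],"dr": [0,0.015,0],"fingers": 0.095},{"slide": [0.035,0,0],"dr": [0,0.019,0],"fingers": 0.095}]}}

```text
t: 6.4
eef_pos: [484.3, 51.3, 12.0]
tcp_rot: [-1.567, 0.0, -1.434]
ft_force: [-0.8, 7.9, 3.7]
opening: 1.0
```

```bash
python3 -c "
from h import *
go(504,-67.7,12,-85.85)
crop('top',130,180,160,120,5,'pics/t9.png')"
```

```text
t 6.4 pos [484.3  51.3  12. ] yaw [-89.8   0.  -82.2] F [-0.8  7.9  3.7]
slide [0.1206, -0.0001, 0.0033] dr [-0.004, 0.064, -0.0]
```

View pics/t9.png

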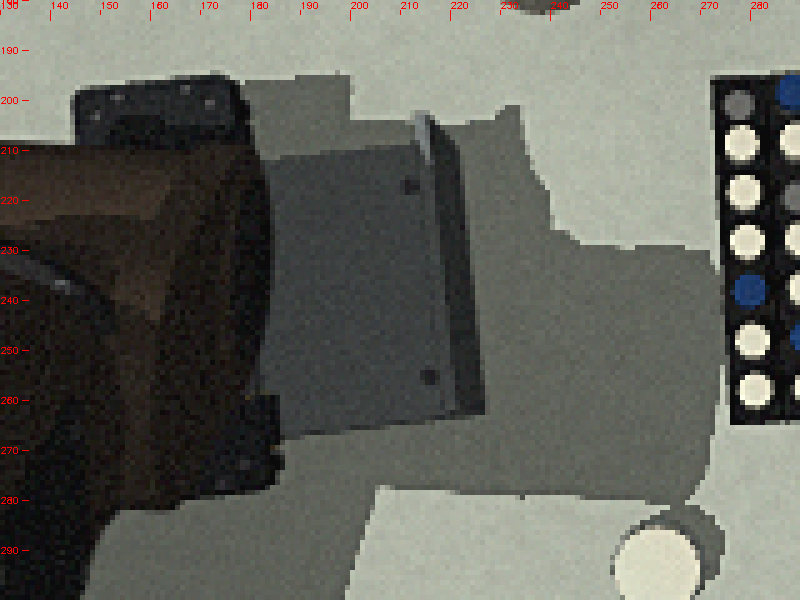

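Run:
```python
from h import *
t=tp(130,180)
obs=[((65,0,0),t(461,148)),((-65,0,0),t(486,412)),((65,0,130),t(431,113))]
p,r=fit(obs,[490,-60,.14]);print(p,np.degrees(p[2]),r)
u=np.array([-np.sin(p[2]),np.cos(p[2])]);l=np.array([u[1],-u[0]]);d=env.state()["eef_pos"][:2]-p[:2]; print(d@u,d@l)
```

```text
[ 4.99576484e+02 -6.52011043e+01  1.24781020e-01] 7.149425785204071 [[0.2, -0.1], [0.1, 0.7], [-0.2, -0.4]]
116.46138663782014 -0.49668556225973326
```

{"fn": "drive_tool", "kwargs": {"steps": [{"slide": [0.007,0,0],"dr": [0,0.004,0],"fingers": 0.095},{"slide": [0.014,0,0],"dr": [0,0.008,0],"fingers": 0.095},{"slide": [0.021,0,0.001],"dr": [0,0.012,0],"fingers": 0.095},{"slide": [0.028,0,0.001],"dr": [0,0.015,0],"fingers": 0.095},{"slide": [0.035,0,0.001],"dr": [0,0.019,0],"fingers": 0.095}]}}

```text
t: 6.87
eef_pos: [489.8, 16.9, 11.8]
tcp_rot: [-1.568, 0.0, -1.453]
ft_force: [-1.5, 7.7, 4.9]
opening: 0.997
```

{"fn": "drive_tool", "kwargs": {"steps": [{"slide": [0.007,0,0],"dr": [0,0.004,0],"fingers": 0.095},{"slide": [0.014,0,0.001],"dr": [0,0.008,0],"fingers": 0.095},{"slide": [0.021,0,0.001],"dr": [0,0.012,0],"fingers": 0.095},{"slide": [0.028,0,0.001],"dr": [0,0.015,0],"fingers": 0.095},{"slide": [0.035,0,0.002],"dr": [0,0.019,0],"fingers": 0.095}]}}

```text
t: 7.28
eef_pos: [495.5, -17.6, 11.8]
tcp_rot: [-1.569, 0.001, -1.472]
ft_force: [-1.9, 7.0, 4.2]
opening: 1.003
```

{"fn": "drive_tool", "kwargs": {"steps": [{"slide": [0.007,0,0.0005],"dr": [0,0.004,0],"fingers": 0.095},{"slide": [0.013,0,0.001],"dr": [0,0.008,0],"fingers": 0.095},{"slide": [0.019,0,0.0012],"dr": [0,0.012,0],"fingers": 0.095},{"slide": [0.024,0,0.0015],"dr": [0,0.015,0],"fingers": 0.095},{"slide": [0.028,0,0.002],"dr": [0,0.019,0],"fingers": 0.095}]}}

```text
t: 7.7
eef_pos: [500.4, -45.2, 11.8]
tcp_rot: [-1.569, 0.001, -1.491]
ft_force: [-0.8, 7.3, 5.6]
opening: 0.997
```

```bash
python3 -c "
from h import *
go(504,-67.7,12,-85.85)
crop('top',190,180,160,120,5,'pics/t10.png')"
```

```text
t 7.7 pos [500.4 -45.2  11.8] yaw [-89.9   0.  -85.4] F [-0.8  7.3  5.6]
slide [0.0227, -0.0003, 0.0018] dr [-0.002, 0.007, -0.001]
```

View pics/t10.png

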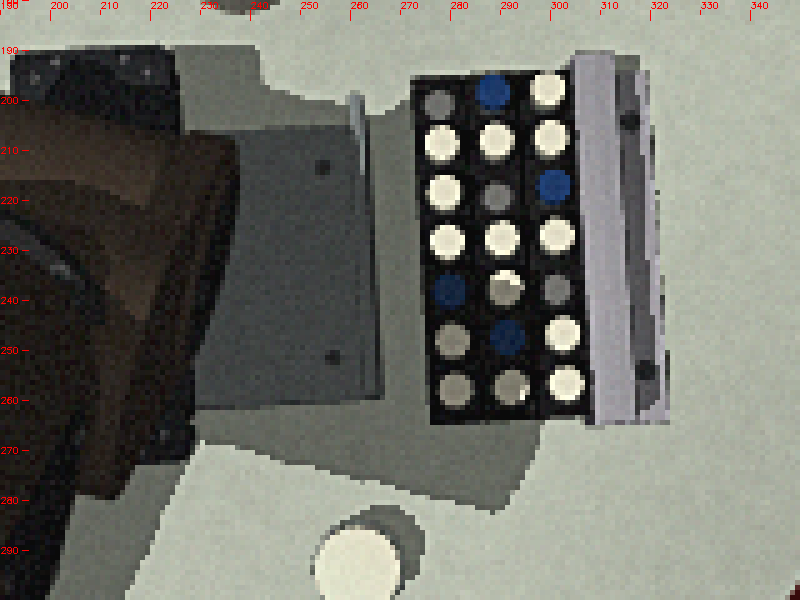

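Run:
```python
from h import *
t=tp(190,180)
obs=[((65,0,0),t(367,133)),((-65,0,0),t(383,399)),((65,0,130),t(364,96)),((65,0,130),t(364,96))]
p,r=fit(obs,[500,-160,.09]);print(p,np.degrees(p[2]),r)
u=np.array([-np.sin(p[2]),np.cos(p[2])]);l=np.array([u[1],-u[0]]);d=env.state()["eef_pos"][:2]-p[:2]; print(d@u,d@l)
near=[((80,12,60),t(411,76)),((-80,12,60),t(430,424))]
q=fit(near,[513,-196,.07]);print(q)
f=q[0][:2]+12*np.array([-np.sin(q[0][2]),np.cos(q[0][2])]);n=np.array([-np.sin(q[0][2]),np.cos(q[0][2])])
print("gap centre",(p[:2]-f)@n,"lat",(p[:2]-f)@np.array([n[1],-n[0]]))
print(np.degrees(p[2]-q[0][2]), "proj check",proj("top",[[p[0]+65*np.cos(p[2]),p[1]+65*np.sin(p[2]),0]])) 
print(np.degrees(q[0][2]))
```

```text
[ 5.08482524e+02 -1.62467773e+02  7.38893495e-02] 4.2335478749542315 [[0.6, -0.0], [0.0, 0.5], [-0.2, -0.2], [-0.2, -0.2]]
116.95555281772764 0.7686354468104353
(array([ 5.13585913e+02, -1.95781075e+02,  7.70211158e-02]), [[0.0, 0.1], [-0.0, -0.1]])
gap centre 21.607220288168758 lat -2.524967967663595
-0.17943699662408236 proj check [[263.47657784 206.09506835]]
4.412984871578314
```

{"fn": "drive_tool", "kwargs": {"steps": [{"slide": [0.005,0,0.0005],"dr": [0,0.001,0],"fingers": 0.095},{"slide": [0.009,0,0.001],"dr": [0,0.003,0],"fingers": 0.095},{"slide": [0.013,0,0.0015],"dr": [0,0.005,0],"fingers": 0.095},{"slide": [0.016,0,0.002],"dr": [0,0.005,0],"fingers": 0.095},{"slide": [0.018,0,0.002],"dr": [0,0.005,0],"fingers": 0.095}]}}

```text
t: 8.17
eef_pos: [503.9, -62.9, 11.7]
tcp_rot: [-1.569, 0.001, -1.496]
ft_force: [-0.4, 7.3, 3.6]
opening: 1.001
```

{"fn": "drive_tool", "kwargs": {"steps": [{"slide": [0.001,0,0],"dr": [0,0,0],"fingers": 0.095},{"slide": [0.002,0,0],"dr": [0,0,0],"fingers": 0.095}]}}

```text
t: 8.33
eef_pos: [504.0, -64.8, 11.7]
tcp_rot: [-1.569, 0.001, -1.496]
ft_force: [0.2, 6.9, 3.8]
opening: 0.997
```

```bash
python3 -c "
from h import *
go(504,-67.7,12,-85.85)
crop('top',210,180,120,100,6,'pics/t11.png')
crop('side',240,180,120,100,6,'pics/s11.png')"
```

```text
t 8.33 pos [504.  -64.8  11.7] yaw [-89.9   0.  -85.7] F [0.2 6.9 3.8]
slide [0.0029, -0.0003, -0.0002] dr [-0.002, 0.003, -0.001]
```

View pics/t11.png

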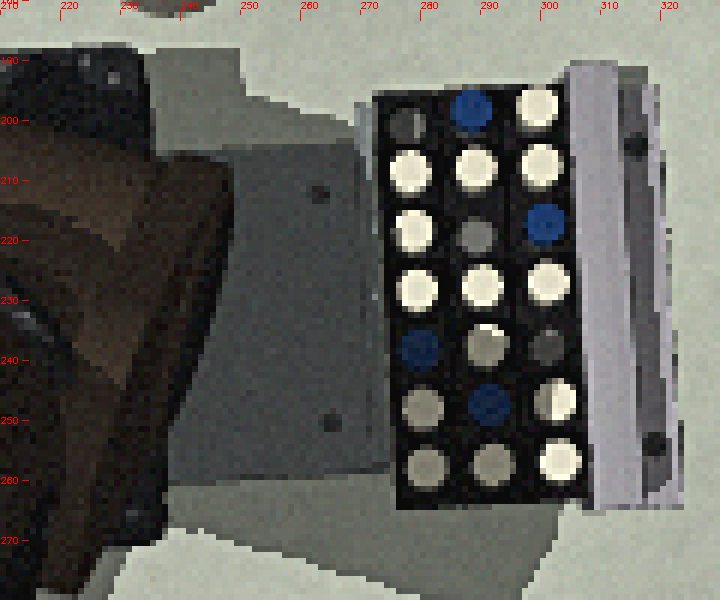

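{"fn": "drive_tool", "kwargs": {"steps": [{"slide": [0.0005,0,0],"dr": [0,0,0],"fingers": 0.095},{"slide": [0.001,0,0],"dr": [0,0,0],"fingers": 0.095}]}}

```text
t: 8.6
eef_pos: [504.1, -65.7, 11.7]
tcp_rot: [-1.569, 0.001, -1.496]
ft_force: [-1.3, 7.0, 4.1]
opening: 0.999
```

{"fn": "drive_tool", "kwargs": {"steps": [{"slide": [0.0005,0,0],"dr": [0,0,0],"fingers": 0.095},{"slide": [0.001,0,0],"dr": [0,0,0],"fingers": 0.095}]}}

```text
t: 8.77
eef_pos: [504.2, -66.5, 11.7]
tcp_rot: [-1.569, 0.001, -1.496]
ft_force: [-0.3, 9.5, 4.5]
opening: 0.999
```

{"fn": "drive_tool", "kwargs": {"steps": [{"slide": [0.0003,0,0],"dr": [0,0,0],"fingers": 0.095},{"slide": [0.0006,0,0],"dr": [0,0,0],"fingers": 0.095}]}}

```text
t: 8.93
eef_pos: [504.2, -66.9, 11.7]
tcp_rot: [-1.569, 0.001, -1.496]
ft_force: [-0.4, 11.5, 4.8]
opening: 0.997
```

```bash
python3 -c "
from h import *
go(504,-67.7,12,-85.85);print(env.state()['moment'])
crop('top',250,180,60,90,6,'pics/t12.png')
crop('side',250,180,100,100,6,'pics/s12.png')"
```

```text
t 8.93 pos [504.2 -66.9  11.7] yaw [-89.9   0.1 -85.7] F [-0.4 11.5  4.8]
slide [0.0008, -0.0003, -0.0002] dr [-0.002, 0.003, -0.001]
[ 2.06615871 -0.16514296  0.0304514 ]
```

View pics/t12.png

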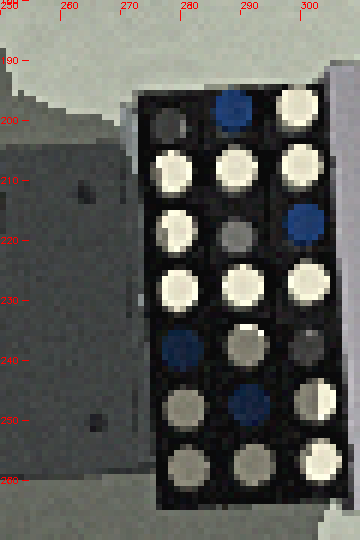

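View pics/s12.png

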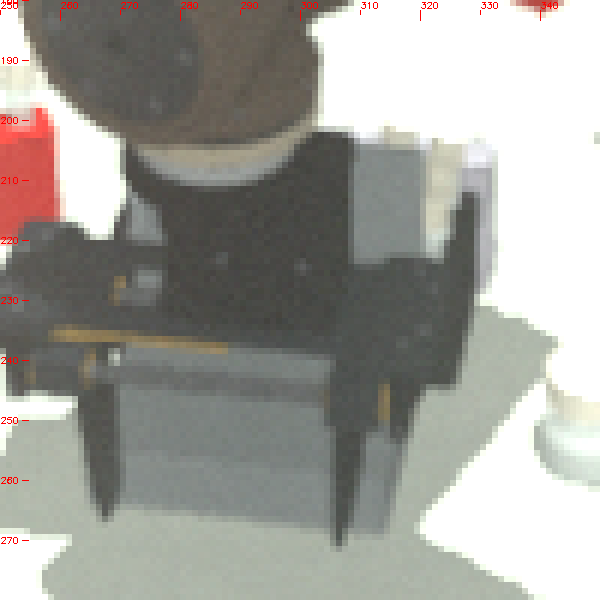

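{"fn": "drive_tool", "kwargs": {"steps": [{"slide": [0.0003,0,0],"dr": [0,0,0],"fingers": 0.095},{"slide": [0.0006,0,0],"dr": [0,0,0],"fingers": 0.095}]}}

```text
t: 9.2
eef_pos: [504.2, -67.3, 11.7]
tcp_rot: [-1.569, 0.001, -1.496]
ft_force: [-1.1, 15.1, 4.9]
opening: 1.002
```

{"fn": "drive_tool", "kwargs": {"steps": [{"slide": [0.0003,0,0],"dr": [0,0,0],"fingers": 0.095},{"slide": [0.0006,0,0],"dr": [0,0,0],"fingers": 0.095}]}}

```text
t: 9.37
eef_pos: [504.2, -67.7, 11.7]
tcp_rot: [-1.569, 0.002, -1.495]
ft_force: [0.1, 19.0, 6.2]
opening: 0.994
```

```bash
python3 -c "
from h import *
go(504,-67.7,12,-85.85);print(env.state()['moment'])"
```

```text
t 9.37 pos [504.2 -67.7  11.7] yaw [-89.9   0.1 -85.7] F [ 0.1 19.   6.2]
slide [0.0, -0.0003, -0.0002] dr [-0.002, 0.003, -0.002]
[ 3.27577697 -0.35512333  0.16300954]
```

{"fn": "drive_tool", "kwargs": {"steps": [{"slide": [-0.002,0,0],"dr": [0,0,0],"fingers": 0.095},{"slide": [-0.01,0,0],"dr": [0,0,0],"fingers": 0.095},{"slide": [-0.03,0,0],"dr": [0,0,0],"fingers": 0.095},{"slide": [-0.06,0,0],"dr": [0,0,0],"fingers": 0.095},{"slide": [-0.09,0,0],"dr": [0,0,0],"fingers": 0.095}]}}

```text
t: 9.78
eef_pos: [497.8, 21.5, 11.5]
tcp_rot: [-1.568, 0.0, -1.497]
ft_force: [0.6, 0.3, 0.1]
opening: 1.0
```

{"fn": "drive_tool", "kwargs": {"steps": [{"slide": [-0.03,0,0],"dr": [0,0,0],"fingers": 0.095},{"slide": [-0.06,-0.01,0],"dr": [0,0,0],"fingers": 0.095},{"slide": [-0.1,-0.02,0],"dr": [0,0,0],"fingers": 0.095},{"slide": [-0.13,-0.04,0],"dr": [0,0,0],"fingers": 0.095},{"slide": [-0.15,-0.06,0],"dr": [0,0,0],"fingers": 0.095}]}}

```text
t: 10.2
eef_pos: [485.5, 173.0, 71.9]
tcp_rot: [-1.569, -0.0, -1.494]
ft_force: [-0.1, -1.8, -0.4]
opening: 0.997
```

```bash
python3 -c "
from h import *
go(504,-67.7,12,-85.85)
crop('top',220,180,110,90,7,'pics/t13.png')
crop('side',240,180,110,90,7,'pics/s13.png')"
```

```text
t 10.2 pos [485.5 173.   71.9] yaw [-89.9  -0.  -85.6] F [-0.1 -1.8 -0.4]
slide [0.2414, 0.06, -0.0001] dr [-0.002, 0.004, 0.0]
```

View pics/t13.png

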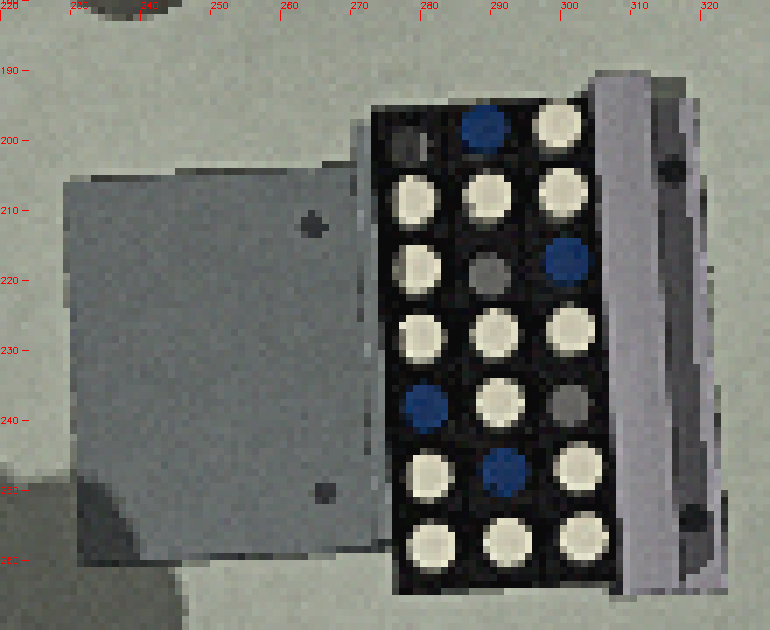

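View pics/s13.png

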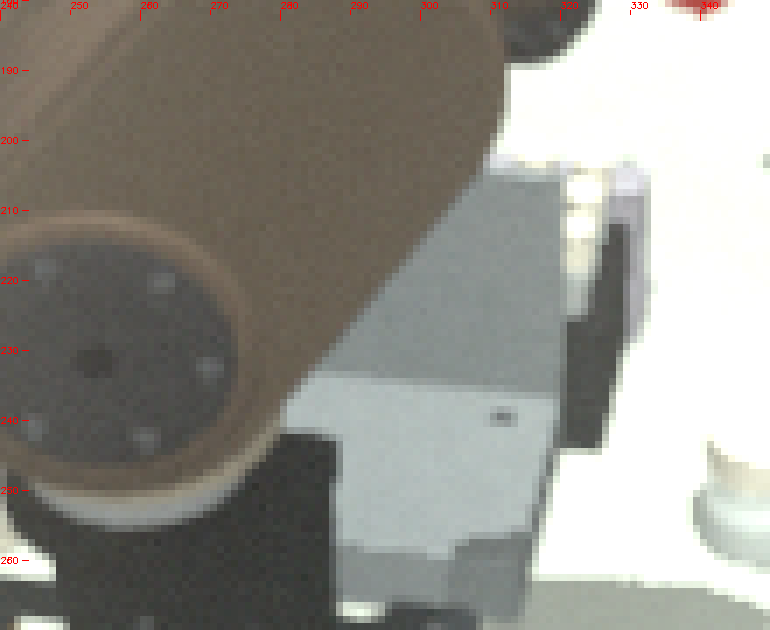

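Run:
```python
from h import *
t=tp(220,180,7)
obs=[((65,105,30),t(63,180)),((-65,105,30),t(77,567)),((65,0,130),t(371,121))]
p,r=fit(obs,[510,-183,.07]);print(p,np.degrees(p[2]),r)
near=[((80,12,60),t(371,106)),((-80,12,60),t(393,594))]
q=fit(near,[513,-196,.07]);print(q,np.degrees(q[0][2]))
n=np.array([-np.sin(q[0][2]),np.cos(q[0][2])]);f=q[0][:2]+12*n
print("gap",(p[:2]-f)@n,"lat",(p[:2]-f)@np.array([n[1],-n[0]]))
# sub-pixel toe edge, carrier edge line fit, before/after
a=cv2.imread("pics/raw_top0.png").astype(int);b=cv2.imread("pics/t13_raw.png").astype(int)
def edge(im,r0,r1,c0,c1,z):
    g=im.sum(2).astype(float);P=[]
    for r in range(r0,r1):
        row=g[r,c0:c1];lo,hi=row.min(),row.max();m=(lo+hi)/2
        k=np.where((row[:-1]-m)*(row[1:]-m)<=0)[0]
        if len(k): k=k[0];P.append(ray("top",(c0+k+(row[k]-m)/(row[k]-row[k+1]+1e-9),r),z)[:2])
    P=np.array(P)
    for _ in range(3):
        co=np.polyfit(P[:,0],P[:,1],1);e=P[:,1]-np.polyval(co,P[:,0]);P=P[abs(e)<max(1.5*e.std(),.3)]
    return np.degrees(np.arctan(co[0])),np.polyval(co,512),e.std(),len(P)
print("carrier before",edge(a,198,262,266,279,60));print("carrier after",edge(b,198,262,271,279,60))
print("toe",edge(b,210,246,224,236,30))
```

```text
[ 5.12499227e+02 -1.84960433e+02  7.26946769e-02] 4.165098182220205 [[-0.1, 0.0], [0.1, -0.1], [-0.0, 0.1]]
(array([ 5.13494659e+02, -1.96877816e+02,  6.74445021e-02]), [[0.0, 0.2], [-0.0, -0.2]]) 3.864285322531979
gap -0.042626384548049755 lat -0.19001634634231662
carrier before (np.float64(4.406727616549997), np.float64(-183.65354581873328), np.float64(0.2188246381375315), 38)
carrier after (np.float64(4.948544444336606), np.float64(-184.64079354305562), np.float64(0.9401350310966218), 43)
toe (np.float64(4.300417686274266), np.float64(-79.35555125629244), np.float64(0.3830758277828931), 24)
```

The plate is flush (gap ≈0, angle within ~0.3°, off-centre ≈0.2 mm). Next I'll raise the arm clear and take final views.

{"fn": "drive_tool", "kwargs": {"steps": [{"slide": [-0.02,-0.03,0],"dr": [0,0,0],"fingers": 0.095},{"slide": [-0.04,-0.06,0],"dr": [0,0,0],"fingers": 0.095},{"slide": [-0.06,-0.09,0],"dr": [0,0,0],"fingers": 0.095},{"slide": [-0.08,-0.12,0],"dr": [0,0,0],"fingers": 0.095},{"slide": [-0.1,-0.14,0],"dr": [0,0,0],"fingers": 0.095}]}}

```text
t: 10.72
eef_pos: [479.0, 270.3, 213.7]
tcp_rot: [-1.566, 0.0, -1.497]
ft_force: [0.8, 0.5, -1.0]
opening: 1.0
```

{"fn": "drive_tool", "kwargs": {"steps": [{"slide": [-0.04,0,0],"dr": [0,0,0],"fingers": 0.095},{"slide": [-0.08,0,0],"dr": [0,0,0],"fingers": 0.095},{"slide": [-0.1,0,0],"dr": [0,0,0],"fingers": 0.095},{"slide": [-0.1,0,0],"dr": [0,0,0],"fingers": 0.095}]}}

```text
t: 11.05
eef_pos: [470.7, 372.3, 210.4]
tcp_rot: [-1.568, 0.0, -1.493]
ft_force: [-0.2, 0.9, -0.3]
opening: 1.0
```

```bash
python3 -c "
from h import *
go(504,-67.7,12,-85.85);print(abs(env.state()['qvel']).max())
for n in ('side','top'): cv2.imwrite(f'pics/{n}9.png',cv2.resize(optics.read_camera(n)[:,:,::-1],(800,600)))"
```

```text
t 11.05 pos [470.7 372.3 210.4] yaw [-89.8   0.  -85.6] F [-0.2  0.9 -0.3]
slide [0.4413, 0.1983, -0.0014] dr [-0.003, 0.005, -0.0]
0.05769862877058744
```

View pics/side9.png

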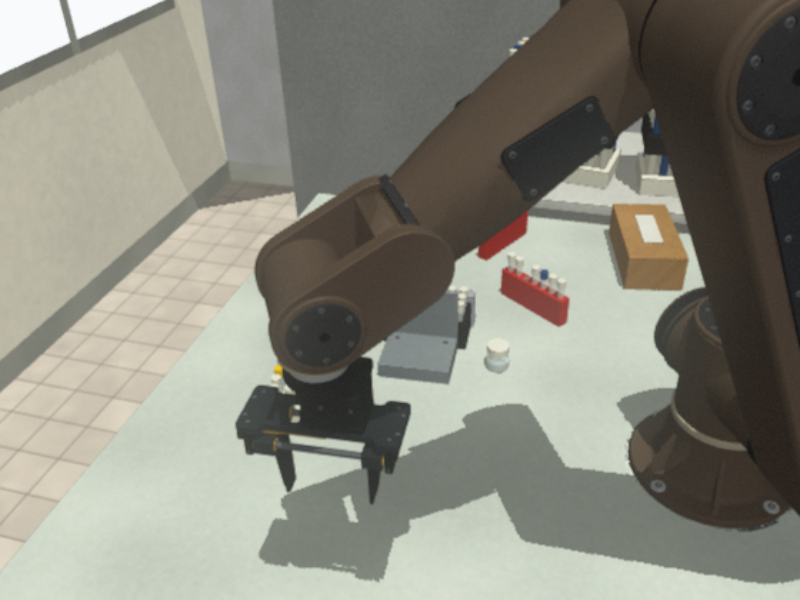

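View pics/top9.png

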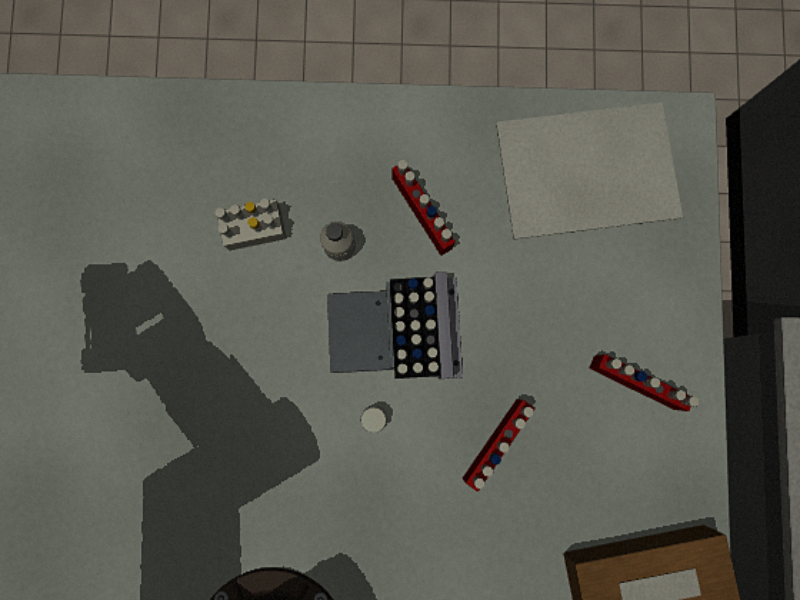

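The support stands flush against the row at about (358,332). Rack (252,222), bottle (338,240) and jar (374,418) are at their starting pixels, and the arm is clear of everything.

```bash
python3 -c "
from cell import env
print(env.job_done(), env.state()['t'])"
```

```text
the job is handed in; nothing more can be done
the job is handed in; nothing more can be done
```

The end support is back on its foot with its plate flat against the nearest carrier. I handed the job in at about 11 s. I tipped it up by pushing the top of the raised foot with the open fingertips. Then I slid it about 200 mm to the row with both fingers on its toe face and backed the arm away.

**Support:** the last measurements give a gap of about 0 mm between plate and carrier. The plate is about 0.2 mm off centre, and the angle between plate and carrier is about 0.3°.

**Angle check:** a cruder edge fit of the carrier put its angle about 0.6° from the support's toe, but with large scatter. By eye the two look flush in the top view.

**Carriers:** all three are standing. The final press, up to 19 N, moved the nearest one about 1 mm, roughly what closing the small gaps in the row would take.

**Other objects:** the rack, bottle and jar look unmoved in the last top view, and the arm finished clear of everything.

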